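Post the waiting sample tube through the lever-lidded drop box

ROBOT

A 6-joint arm with a two-finger parallel gripper is mounted at the origin on a cart in front of the work surface, level with it; the furniture and walls round the work are solid. World frame = base frame: x ahead of the robot, y to its left, z up, the work surface at z = 0. Lengths are in m, angles in rad, forces in N, time in s.
With the tool pointing down it reaches from about 0.25 to 0.775 m from the base axis. Payload 4 kg.
Tool frame: the origin (TCP) lies at the very end of the fingers, on their centre line; the grasp point (between the pads) lies 19 mm behind it; z points along the fingers, y is the line along which they close (so a half turn about z gives the same grasp; the last joint's range is limited). The gripper opens to 94 mm and grips with 3 to 60 N. Pads are 16 mm wide; open, the fingers measure 119 mm over their backs; the gripper's body (75 mm by 177 mm) begins 78 mm behind the grasp point.
Start: joints at [1.141, 0.087, 1.371, -0, 1.684, -0.103], TCP at [0.177, 0.521, 0.206] pointing down, gripper open.
Joint ranges: [-3.1, 3.1], [-0.76, 2.03], [0.27, 2.55], [-1.08, 4.22], [0.17, 2.65], [-2.57, 2.57]. Speed limits (rad/s): [2.79, 2.79, 3.14, 3.14, 3.14, 3.14].

INTERFACE

Orientations are given as [roll, pitch, yaw] about the fixed x, y, z axes, in that order (R = Rz(yaw) Ry(pitch) Rx(roll)).
In Python, from bench import robot gives the robot as it stands. The module is installed in compiled form; this text tells all that it offers.
- The arm moves only by the tool move_arm, never from a script. Its argument "deltas" is one flat list of numbers, 7 for each row, row after row: the turn, a rotation vector about the tool's x, y, z in rad, then the shift along the tool's x, y, z in cm, then the closure, from -1 (fully open) to 1 (shut). A call has 1 to 8 rows; each row is the pose to reach, as a shift and turn from the pose commanded when the call began, along the tool's axes at that moment; what a row does not reach only later rows make up. A row lasts 1/10 s, in which the tool goes at most 50 mm and 8.59 degrees, less where a joint would pass 70% of its speed; a pose out of reach is approached as far as the arm can. A call with a gripper value outside its range is refused whole. The fingers move at their own pace and stop on an object; the grip force is fixed at half the most. Time passes only in rows, so rows that repeat a pose let the fingers close. It gives the time, the measured TCP pose, the force, the opening and the grip force at its end, in the units of the state.
- robot.get_obs(): the state, without advancing time (a new reading comes with each control period).
- robot.snapshot(name): name is "scene" or "top"; returns a dict with "image" (384x512x3 uint8, red, green, blue), "depth" (384x512 float32, m along the optical axis (not along the pixel's ray), 0 where there is no reading), "fov_y" (degrees; the focal length in pixels is half the picture's height over the tangent of half this angle, whatever the lens; pixels are square), "cx", "cy" (the principal point, pixels), "D" ([k1, k2, p1, p2, k3] as OpenCV has them; the pictures are not rectified), "origin" and "orientation" of the camera in the world. Camera axes: x right, y up, looking along -z (the intrinsics and any distortion apply to the point x, -y, -z); pixel columns grow to the right and rows downward; lengths in m; the calibration is good to about 2 mm. A picture is of the moment at which its call begins.
- robot.close_job(): hands the job in; it is judged then, once.
The state is a dict: "time": time; "joint_positions": joint angles; "qvel": joint speeds; "joint_torque": joint torques, N m; "tool_pos": TCP position; "ee_rot": TCP orientation; "wrist_force": force on the tool from outside, world axes, zero at the start; "wrist_torque": the same for the moment, N m; "width": finger opening in m; "finger_force": force on a finger pad.
Only numpy, scipy, OpenCV 4.12 (cv2) and the standard library are available. Lean on these libraries where they do the work, as an engineer would, in place of code of your own. Each camera call takes 0.05 s, during which the arm holds its last target. There are 200 camera calls.

TASK

A sample tube is waiting in the chute of one of the two drop boxes. Press that box's lever right down with the fingertips so that its lid stands wide open and the tube rolls into the bin, keep it open for a moment, then let the lever up slowly so that the lid closes fully without slamming. Work only that lever: do not touch the tube or the lid, leave the other box shut, and leave the things around where they are.

Things in the scene. Friction and masses are not known exactly. Their poses are not given: they have to be found in the camera images.
- drop_box_1: White sample drop box, one of two alike that swap places; fixed. The one with the tube in its chute is to be worked. Origin: under the centre of its 120 x 120 x 112 mm bin, on the worktop; x points from lever to chute, z up. Lid hinged at x = -84, closed top 119 mm high. Chute at x = 70 to 139, 140 high, slopes 22 deg down into the bin. Ears by the hinge: x = -115 to -60, 118 high.
- drop_box_2: The second white sample drop box, the same in shape, size and frame as drop_box_1: origin under the centre of its bin, on the worktop; x points from its lever (which reaches to x = -225 mm) to its chute, z up.
- pad_1 (a point): Top centre of the ribbed black rubber pad (36 x 36 mm) at the lever's end of drop_box_1. At rest it is at x = -201 mm, y = 0, 88 mm high in the box's frame, its top sloping 10 degrees (outer end higher); pressed fully it has gone 36 mm almost straight down (a fingertip on it meets the stop after 32 to 36 mm).
- pad_2 (a point): Top centre of the ribbed black rubber pad (36 x 36 mm) at the lever's end of drop_box_2. At rest it is at x = -201 mm, y = 0, 88 mm high in the box's frame, its top sloping 10 degrees (outer end higher); pressed fully it has gone 36 mm almost straight down (a fingertip on it meets the stop after 32 to 36 mm).
- lever_1 (a joint): Lever of drop_box_1, rad: 0 at rest (up), 0.36 pressed to its stop. Pivot at x = -102 mm, 62 mm high in the box's frame. No spring, no catch: the lid's weight alone brings it back. Holding it takes about 2 to 5 N down on the pad. Let up steadily over a second or more, the lid closes softly.
- lever_2 (a joint): Lever of drop_box_2, rad: 0 at rest (up), 0.36 pressed to its stop. Pivot at x = -102 mm, 62 mm high in the box's frame. No spring, no catch: the lid's weight alone brings it back. Holding it takes about 2 to 5 N down on the pad. Let up steadily over a second or more, the lid closes softly.
- lid_1: Aluminium lid (124 x 124 x 5 mm, sloping down to the chute) of drop_box_1; origin on its hinge line, level and aligned with the box's axes when closed, tilted 0.9 rad when fully open: 2.5 times the lever's angle. Not to be touched. From about 0.25 rad a tube in the chute rolls into the bin by itself. If the lever is let go the lid drops and slams (some 8 rad/s).
- lid_2: Aluminium lid (124 x 124 x 5 mm, sloping down to the chute) of drop_box_2; origin on its hinge line, level and aligned with the box's axes when closed, tilted 0.9 rad when fully open: 2.5 times the lever's angle. Not to be touched. From about 0.25 rad a tube in the chute rolls into the bin by itself. If the lever is let go the lid drops and slams (some 8 rad/s).
- tube_center (a point): Middle of a capped sample tube (96 mm long, 13 mm thick, cap 16 mm, 12 g) that lies across the chute of one of the boxes, resting against the edge of the closed lid, about 104 mm high and 75 mm from that box's origin.
- tube: The same sample tube; origin at its round foot end. Not to be touched.
- saline_bottle: Small bottle, 45 mm wide, 80 mm high, standing loose between the boxes; origin under its centre. Bystander.
- label_roll: Roll of labels, 64 mm wide, 32 mm high, loose at the right; origin under its centre. Bystander.
- pad_box: Small carton, 58 x 88 x 62 mm, loose at the left; origin under its centre. Bystander.
- gallipot: Steel bowl, 98 mm wide, 36 mm high, loose near the robot at the left; origin under its centre. Bystander.
- swab: Swab stick, 152 mm long, 8 mm thick, lying loose in front of the boxes; origin under its middle. Bystander.

How it is judged:
On the way:
1. the lid of the box with the tube stands wide open (over 0.7 of its 0.9 rad) for a moment (angle between lid_1's own z axis and vertical above 0.7 rad), for 0.3 s.
At the end, for the whole second after the job is handed in: The lid of the box that had the tube is closed again (under 0.04 rad), the tube lies at rest inside its bin (its middle within the 112 mm square of the bin and under 70 mm high), and the other lid is closed (angle between each of lid_1, lid_2's own z axis and vertical below 0.04 rad and x of tube_center in the frame of drop_box_1 between -0.056 and 0.056 m and y of tube_center in the frame of drop_box_1 between -0.056 and 0.056 m and z of tube_center in the frame of drop_box_1 between 0 and 0.07 m and linear speed of tube below 0.02 m/s); the robot touches nothing.
It fails at once if the lid slams: it closes faster than 3 rad/s (lever rising faster than 1.2 rad/s) (velocity of joint lever_1 below -1.2 rad/s).
It fails at once if the robot touches the tube, or it is lifted (height (world z) of tube_center above 0.135 m or contact force between any of the fingers, the arm and tube above 0.2 N).
It fails at once if the robot touches the lid itself (contact force between any of the fingers, the arm and lid_1 above 0.5 N).
It fails at once if the other box is opened (angle between lid_2's own z axis and vertical above 0.12 rad).
It fails at once if a bystander is moved more than 20 mm (distance of any of saline_bottle, label_roll, pad_box, gallipot, swab from where it was at the start of the episode above 0.02 m).
It also fails if it takes over 38 s, if anything falls off the work surface, if the arm or the gripper's body presses on something with over 40 N, if the wrist force passes 120 N, or if a joint passes its speed limit or range.

## Working session

There is one attempt and no reset: what is moved stays moved. The work goes in short steps, Python scripts to look and compute and a tool call to move; the robot and the scene stay as the last step left them, time stands still between calls to the robot, and variables do not carry over. Pictures are saved under pics/ and viewed, at most 10 in all, crops included, and the job is handed in when it is done.

Besides the shell and the picture viewer there is one more tool, called after "Request:" as name(argument=value, ...), one argument or row to a line, values as JSON. move_arm: Moves the arm, as the interface text tells. Its arguments: {"type":"object","properties":{"deltas":{"type":"array","items":{"type":"number"}}},"required":["deltas"]}

```bash
mkdir -p pics
cat > h.py <<'E'
import numpy as np,cv2
from scipy.spatial.transform import Rotation as R
from bench import robot
def snap(n):
    s=robot.snapshot(n); return s
def K(s):
    f=s["image"].shape[0]/2/np.tan(np.radians(s["fov_y"])/2)
    return np.array([[f,0,s["cx"]],[0,f,s["cy"]],[0,0,1]])
def rot(s):
    o=np.array(s["orientation"]); return o if o.shape==(3,3) else R.from_euler("xyz",o).as_matrix()
def pts(s,uv,z=None):
    uv=np.array(uv,float).reshape(-1,1,2)
    n=cv2.undistortPoints(uv,K(s),np.array(s["D"],float)).reshape(-1,2)
    d=np.c_[n[:,0],-n[:,1],-np.ones(len(n))]@rot(s).T
    o=np.array(s["origin"])
    if z is None:
        i=uv.reshape(-1,2).round().astype(int); t=s["depth"][i[:,1],i[:,0]]
    else: t=(z-o[2])/d[:,2]
    return o+d*np.asarray(t)[:,None]
E
python3 - <<'E'
from h import *
for n in("scene","top"):
    s=snap(n); cv2.imwrite(f"pics/{n}0.png",s["image"][:,:,::-1]); np.savez(n+"0.npz",**s)
    print(n,s["fov_y"],s["origin"],s["orientation"],s["D"])
o=robot.get_obs();print(o)
E
```

```text
scene 45.86271695802797 [-0.48773511 -0.65061445  0.75703725] [ 1.07351671 -0.01630998 -0.98487075] [-0.12791115  0.          0.          0.          0.        ]
top 57.53477969111988 [0.46084256 0.01559674 1.15972364] [ 1.05962537e-01 -1.00321100e-03 -1.58607645e+00] [-0.02983136  0.          0.          0.          0.        ]
{'time': 0.1, 'joint_positions': array([ 1.14093241e+00,  8.78919003e-02,  1.37209269e+00,  1.24090821e-05,
        1.68359339e+00, -1.03061021e-01]), 'qvel': array([ 0.00141038, -0.00176015, -0.00428499,  0.00142985, -0.0002749 ,
       -0.00049402]), 'joint_torque': array([ 3.20443127e-03, -3.41252553e+01, -3.03301942e+01,  7.20605417e-02,
        3.04056890e-02, -1.10463941e-04]), 'tool_pos': array([0.17633396, 0.52044958, 0.20442061]), 'ee_rot': array([-3.13961913e+00, -2.16515328e-04,  2.81479093e+00]), 'wrist_force': array([-0.52252356,  0.57510082,  0.2692638 ]), 'wrist_torque': array([ 0.03595463,  0.01273492, -0.02670998]), 'finger_force': 0.0, 'width': 0.09382877838281148}
```

View pics/scene0.png

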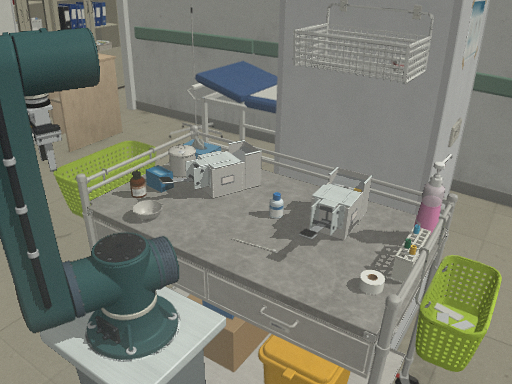

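View pics/top0.png

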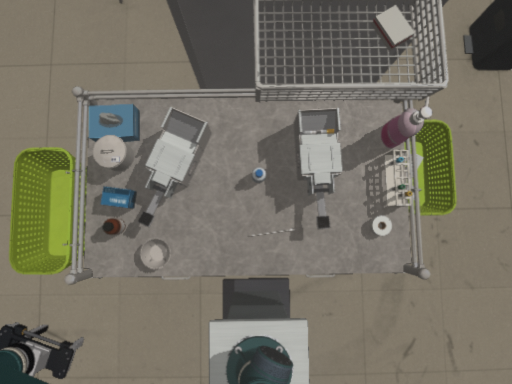

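Run:
```python
from h import *
s=dict(np.load("top0.npz")); s["fov_y"]=float(s["fov_y"])
im=s["image"]
a=cv2.resize(im[95:245,275:355],None,fx=4,fy=4,interpolation=cv2.INTER_CUBIC)
b=cv2.resize(im[95:245,135:215],None,fx=4,fy=4,interpolation=cv2.INTER_CUBIC)
cv2.imwrite("pics/crop.png",np.hstack([b,a])[:,:,::-1])
g=im.max(2)
for (r0,r1,c0,c1) in((210,232,312,335),(208,230,137,158)):
    m=(g[r0:r1,c0:c1]<55).astype(np.uint8)
    n,l,st,ce=cv2.connectedComponentsWithStats(m)
    k=1+st[1:,4].argmax(); c=ce[k]+[c0,r0]
    print(c,st[k],pts(s,[c],0.088), pts(s,[c]), cv2.minAreaRect(np.argwhere(l==k)[:,::-1].astype(np.float32)))
# chute back corners/lid centre-line of the right box by depth height
v,u=np.mgrid[95:245,290:350]; uv=np.c_[u.ravel(),v.ravel()]
P=pts(s,uv)
sel=(P[:,2]>.107)&(P[:,2]<.15)
r=cv2.minAreaRect(P[sel,:2].astype(np.float32)); print(r,cv2.boxPoints(r))
# bystanders nearby: 
for nm,p,z in(("bottle",(259,174),.08),("roll",(382,226),.032),("swab",(271,233),.005),("bask",(350,90),None)):print(nm,pts(s,[p],z))
```

```text
[322.8172043 221.3655914] [ 6  7 11 10 93] [[ 0.46675887 -0.20225035  0.088     ]] [[ 0.4667628  -0.20239532  0.08728681]] ((11.0, 11.5), (9.0, 10.0), 90.0)
[145.12264151 218.16981132] [  2   4  13  13 106] [[0.48463813 0.34110741 0.088     ]] [[0.48465238 0.34130226 0.0873585 ]] ((8.100000381469727, 10.300000190734863), (10.28591251373291, 10.28591251373291), 26.56505012512207)
((0.6795927882194519, -0.194667249917984), (0.25401055812835693, 0.12514397501945496), 2.122718095779419) [[ 0.550357   -0.13684246]
 [ 0.5549923  -0.26190057]
 [ 0.8088286  -0.25249204]
 [ 0.80419326 -0.12743393]]
bottle [[ 0.61691158 -0.0099851   0.08      ]]
roll [[ 0.44896609 -0.40439439  0.032     ]]
swab [[ 0.43198507 -0.04769455  0.005     ]]
bask [[ 0.69964338 -0.16611803  0.5524221 ]]
```

View pics/crop.png

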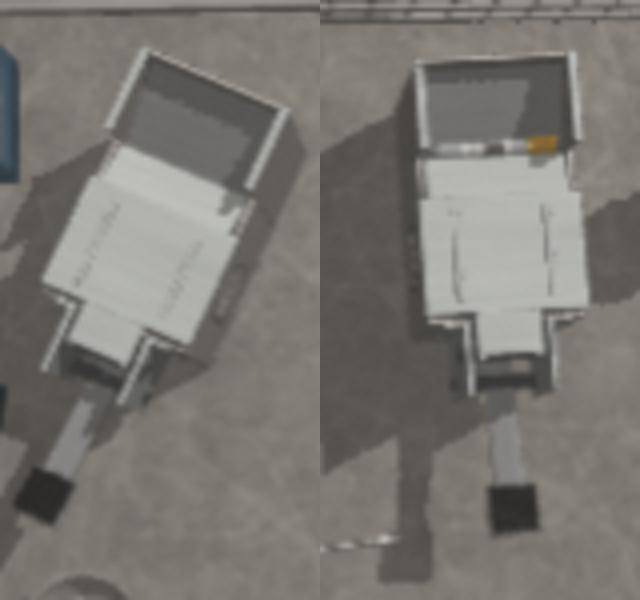

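Request:
move_arm(
  deltas=[0,0,-0.04,-3.2,-3.8,0,1,0,0,-0.08,-6.4,-7.5,0,1,0,0,-0.12,-9.6,-11.2,0,1,0,0,-0.16,-12.8,-14.9,0,1,0,0,-0.2,-16,-18.7,0,1,0,0,-0.24,-19.2,-22.4,0,1,0,0,-0.28,-22.4,-26.2,0,1,0,0,-0.33,-25.6,-29.9,0,1],
)

```text
time: 0.9
tool_pos: [0.323, 0.1537, 0.2052]
ee_rot: [3.141, 0.0, -3.136]
wrist_force: [1.4, 1.2, 0.2]
width: 0.033
finger_force: 0.0
```

Request:
move_arm(
  deltas=[0,0,0,-1.8,-4.5,0,1,0,0,0,-3.6,-9,0,1,0,0,0,-5.4,-13.5,0,1,0,0,0,-7.2,-18,0,1,0,0,0,-9,-22.5,0,1,0,0,0,-10.8,-27,1,1,0,0,0,-12.6,-31.5,2.5,1,0,0,0,-14.2,-35.8,4,1],
)

```text
time: 1.7
tool_pos: [0.4665, -0.2041, 0.1648]
ee_rot: [3.141, 0.0, -3.139]
wrist_force: [0.8, 1.4, -0.5]
width: 0.0008
finger_force: 0.0
```

Request:
move_arm(
  deltas=[0,0,0,0,0,1.5,1,0,0,0,0,0,3,1,0,0,0,0,0,4,1,0,0,0,0,0,4,1],
)

```text
time: 2.1
tool_pos: [0.4649, -0.2006, 0.1234]
ee_rot: [3.139, -0.004, -3.138]
wrist_force: [-0.1, -0.9, -0.3]
width: 0.0006
finger_force: 0.0
```

Run:
```python
from h import *
s=snap("scene"); a=cv2.resize(s["image"][130:270,250:420],None,fx=4,fy=4,interpolation=cv2.INTER_CUBIC)
t=snap("top"); b=cv2.resize(t["image"][95:245,275:365],None,fx=3.7,fy=3.7,interpolation=cv2.INTER_CUBIC)
cv2.imwrite("pics/s1.png",a[:,:,::-1]);cv2.imwrite("pics/t1.png",b[:,:,::-1])
o=robot.get_obs();print({k:np.round(o[k],4) for k in("time","tool_pos","ee_rot","width","wrist_force","joint_positions")})
```

```text
{'time': np.float64(2.2), 'tool_pos': array([ 0.4662, -0.2013,  0.1258]), 'ee_rot': array([ 3.1416e+00,  4.0000e-04, -3.1374e+00]), 'width': np.float64(0.0006), 'wrist_force': array([ 0.1137, -0.0921,  0.9591]), 'joint_positions': array([-5.1940e-01,  2.2800e-02,  1.5970e+00,  2.0000e-04,  1.5215e+00,
       -2.0944e+00])}
```

View pics/s1.png

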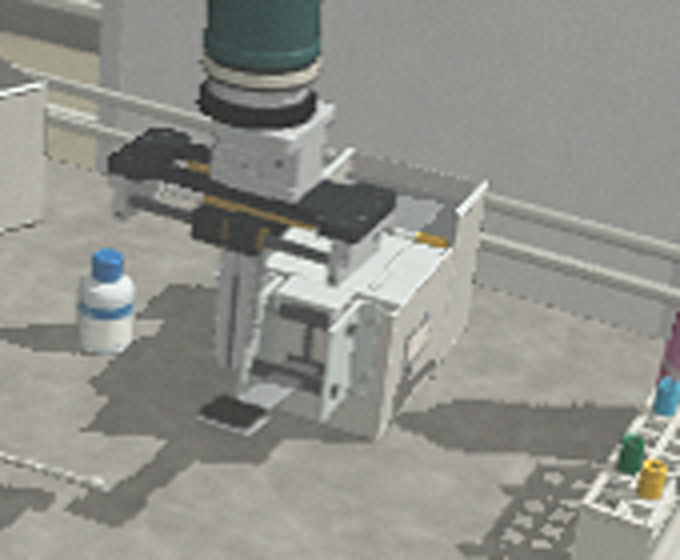

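Request:
move_arm(
  deltas=[0,0,0,0,0,1.5,1,0,0,0,0,0,2.7,1,0,0,0,0,0,3.4,1,0,0,0,0,0,3.9,1,0,0,0,0,0,4.4,1,0,0,0,0,0,4.9,1,0,0,0,0,0,5.4,1,0,0,0,0,0,5.8,1],
)

```text
time: 3.0
tool_pos: [0.4657, -0.2023, 0.0676]
ee_rot: [-3.141, -0.001, -3.138]
wrist_force: [-5.5, 0.4, 4.6]
width: 0.0004
finger_force: 2.3
```

Request:
move_arm(
  deltas=[0,0,0,0,0,0.3,1,0,0,0,0,0,0.6,1,0,0,0,0,0,0.9,1,0,0,0,0,0,1.1,1,0,0,0,0,0,1.1,1,0,0,0,0,0,1.1,1],
)

```text
time: 3.6
tool_pos: [0.4664, -0.2021, 0.0565]
ee_rot: [-3.142, 0.0, -3.138]
wrist_force: [-2.9, 0.4, 3.3]
width: 0.0004
finger_force: 1.6
```

Run:
```python
from h import *
s=snap("scene"); a=cv2.resize(s["image"][130:270,250:420],None,fx=4,fy=4,interpolation=cv2.INTER_CUBIC)
cv2.imwrite("pics/s2.png",a[:,:,::-1])
o=robot.get_obs();print({k:np.round(o[k],4) for k in("time","tool_pos","ee_rot","wrist_force")})
```

```text
{'time': np.float64(3.65), 'tool_pos': array([ 0.4663, -0.2021,  0.0566]), 'ee_rot': array([-3.1415e+00,  3.0000e-04, -3.1384e+00]), 'wrist_force': array([-1.4697, -1.2842,  2.6565])}
```

View pics/s2.png

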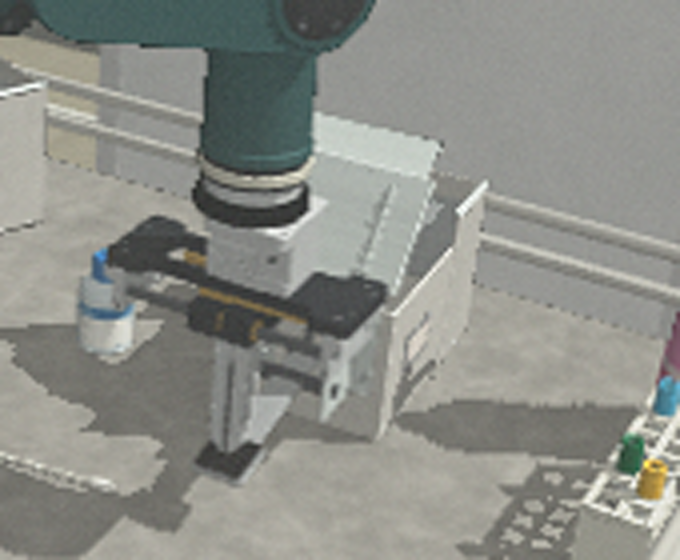

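The lid is up and the chute is empty at (430,240). I'll press down to the stop and hold.

Request:
move_arm(
  deltas=[0,0,0,0,0,0.15,1,0,0,0,0,0,0.3,1,0,0,0,0,0,0.3,1,0,0,0,0,0,0.3,1,0,0,0,0,0,0.3,1,0,0,0,0,0,0.3,1,0,0,0,0,0,0.3,1,0,0,0,0,0,0.3,1],
)

```text
time: 4.45
tool_pos: [0.4665, -0.2021, 0.0538]
ee_rot: [-3.141, 0.001, -3.138]
wrist_force: [-3.0, -1.7, 4.9]
width: 0.0005
finger_force: 2.8
```

Run:
```python
from h import *
s=snap("top")
b=cv2.resize(s["image"][85:235,265:365],None,fx=4,fy=4,interpolation=cv2.INTER_CUBIC)
cv2.imwrite("pics/t3.png",b[:,:,::-1])
# lid tilt from depth
v,u=np.mgrid[100:180,295:345]; P=pts(s,np.c_[u.ravel(),v.ravel()])
q=P[(P[:,2]>.13)&(P[:,2]<.25)&(P[:,0]>.6)&(abs(P[:,1]+.19)<.07)]
if len(q)>20:
    c=np.linalg.svd(q-q.mean(0),full_matrices=False)[2][2]; print(len(q),q.min(0),q.max(0),"tilt",np.arccos(abs(c[2])))
o=robot.get_obs();print(o["time"],o["tool_pos"],o["wrist_force"])
```

```text
1511 [ 0.60022126 -0.25706634  0.13063603] [ 0.80753923 -0.12846692  0.23053223] tilt 0.23372359063620304
4.5 [ 0.46648286 -0.20207419  0.05380132] [-1.75139801 -0.75910402  5.35897949]
```

View pics/t3.png

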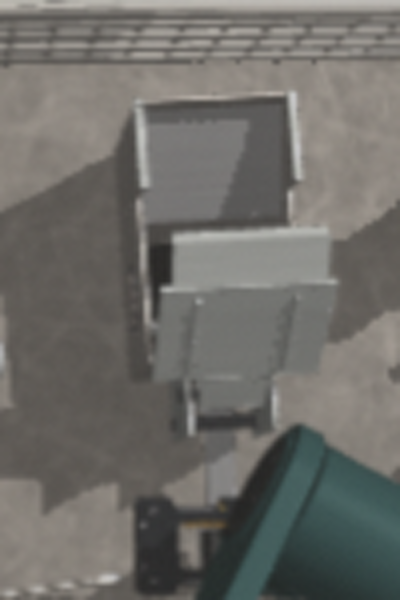

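The lid is wide open (upper edge at 0.23 m) and the chute is clear at (215,165). Next I'll let the lever up slowly.

Request:
move_arm(
  deltas=[0,0,0,0,0,-0.1,1,0,0,0,0,0,-0.2,1,0,0,0,0,0,-0.3,1,0,0,0,0,0,-0.4,1,0,0,0,0,0,-0.5,1,0,0,0,0,0,-0.6,1,0,0,0,0,0,-0.7,1,0,0,0,0,0,-0.8,1],
)

```text
time: 5.3
tool_pos: [0.4661, -0.202, 0.0616]
ee_rot: [-3.142, -0.0, -3.138]
wrist_force: [-1.3, -1.8, 3.0]
width: 0.0003
finger_force: 1.9
```

Request:
move_arm(
  deltas=[0,0,0,0,0,-0.1,1,0,0,0,0,0,-0.2,1,0,0,0,0,0,-0.3,1,0,0,0,0,0,-0.4,1,0,0,0,0,0,-0.5,1,0,0,0,0,0,-0.6,1,0,0,0,0,0,-0.7,1,0,0,0,0,0,-0.8,1],
)

```text
time: 6.1
tool_pos: [0.4663, -0.2021, 0.0697]
ee_rot: [-3.141, 0.0, -3.138]
wrist_force: [-1.9, -0.7, 4.0]
width: 0.0007
finger_force: 2.2
```

Request:
move_arm(
  deltas=[0,0,0,0,0,-0.1,1,0,0,0,0,0,-0.2,1,0,0,0,0,0,-0.3,1,0,0,0,0,0,-0.4,1,0,0,0,0,0,-0.5,1,0,0,0,0,0,-0.6,1,0,0,0,0,0,-0.7,1,0,0,0,0,0,-0.8,1],
)

```text
time: 6.9
tool_pos: [0.4671, -0.202, 0.0779]
ee_rot: [-3.141, 0.002, -3.138]
wrist_force: [1.3, -1.8, 4.4]
width: 0.0006
finger_force: 2.0
```

Request:
move_arm(
  deltas=[0,0,0,0,0,-0.1,1,0,0,0,0,0,-0.2,1,0,0,0,0,0,-0.3,1,0,0,0,0,0,-0.4,1,0,0,0,0,0,-0.5,1,0,0,0,0,0,-0.6,1,0,0,0,0,0,-0.7,1,0,0,0,0,0,-0.8,1],
)

```text
time: 7.7
tool_pos: [0.4662, -0.2017, 0.0854]
ee_rot: [3.141, 0.0, -3.138]
wrist_force: [4.3, 0.0, 3.7]
width: 0.0006
finger_force: 2.0
```

Request:
move_arm(
  deltas=[0,0,0,0,0,-0.1,1,0,0,0,0,0,-0.2,1,0,0,0,0,0,-0.4,1,0,0,0,0,0,-0.8,1,0,0,0,0,0,-1.4,1,0,0,0,0,0,-2.2,1,0,0,0,0,0,-3,1,0,0,0,0,0,-4,1],
)

```text
time: 8.5
tool_pos: [0.4657, -0.2019, 0.1258]
ee_rot: [3.141, -0.001, -3.139]
wrist_force: [0.1, 0.2, -0.7]
width: 0.0005
finger_force: 0.0
```

Run:
```python
from h import *
s=snap("scene"); a=cv2.resize(s["image"][130:270,180:420],None,fx=3,fy=3,interpolation=cv2.INTER_CUBIC)
cv2.imwrite("pics/s4.png",a[:,:,::-1])
o=robot.get_obs();print(o["time"],o["tool_pos"],o["wrist_force"])
t=snap("top"); v,u=np.mgrid[95:180,295:345]; P=pts(t,np.c_[u.ravel(),v.ravel()])
d=P[(P[:,0]>.59)&(P[:,0]<.70)&(abs(P[:,1]+.195)<.045)]; c=np.linalg.svd(d-d.mean(0),full_matrices=False)[2][2]
print(d[:,2].min(),d[:,2].max(),np.arccos(abs(c[2])))
```

```text
8.55 [ 0.46696072 -0.20256719  0.12821834] [ 0.35328736 -0.87218763  0.89308154]
0.009624816264888203 0.12616671768082277 0.13782879699413608
```

View pics/s4.png

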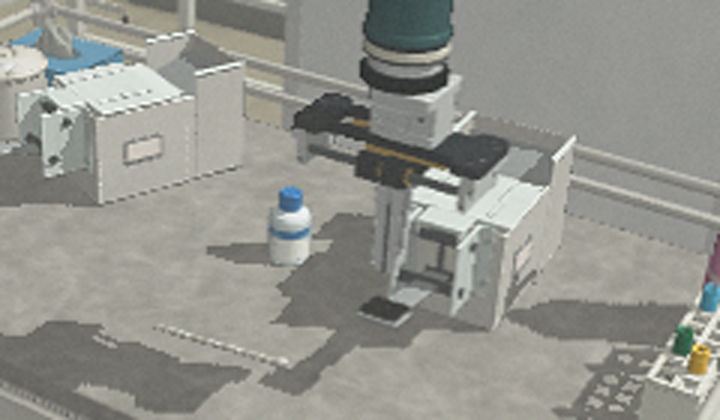

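Run:
```python
from h import *
t=snap("top"); d0=np.load("top0.npz")["depth"]; d=t["depth"]
e=(d-d0)[138:168,305:336]; print(np.percentile(e,[5,50,95]), np.median(e[:8]),np.median(e[-8:]))
print(robot.close_job())
```

```text
[-4.62117195e-03 -2.62260437e-06  4.30152416e-03] 0.00033324957 -0.00029718876
the job is handed in; nothing more can be done
None
```

I pressed the right-hand box's lever down until its lid stood wide open. The tube left the chute, and I let the lever up over about 3.5 s. The lid's depth now matches its starting reading to under 1 mm, so it is closed again. The job is handed in; I did not see the tube inside the bin, and the close call returned no verdict.

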